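Load a centrifuge rotor in balance and close it

ROBOT

A 6-joint arm with a two-finger parallel gripper is mounted at the origin on the work surface; the furniture and walls round the work are solid. World frame = base frame: x ahead of the robot, y to its left, z up, the work surface at z = 0. Lengths are in m, angles in rad, forces in N, time in s.
With the tool pointing down it reaches from about 0.35 to 0.975 m from the base axis. Payload 7.1 kg.
Tool frame: the origin (TCP) lies midway between the tips of the shut fingers; the grasp point (between the pads) lies 19 mm behind it; z points along the fingers, y is the line along which they close (so a half turn about z gives the same grasp; the last joint's range is limited). The gripper opens to 88 mm and grips with 3 to 60 N. Pads are 20 mm wide; open, the fingers measure 115 mm over their backs; the gripper's body (75 mm by 178 mm) begins 61 mm behind the grasp point.
Start: joints at [1.277, 0.423, 1.63, -0, 1.089, -0.019], TCP at [0.17, 0.602, 0.223] pointing down, gripper open.
Joint ranges: [-3, 3], [-0.9, 2.11], [0.09, 2.58], [-1.31, 4.45], [0.11, 2.69], [-2.54, 2.54]. Speed limits (rad/s): [2.39, 2.39, 3.01, 3.14, 3.14, 3.14].

INTERFACE

Orientations are given as a unit quaternion [w, x, y, z].
In Python, from station import move_pose, movel, movej, command_gripper, wait, inverse_kinematics, read_camera, camera_info, MotionError, job_done, get_time, get_joint_pos, get_qvel, get_effort, get_tcp_pos, get_ee_rot, get_ft_force, get_ft_torque, get_grip_width, get_finger_force gives the robot as it stands. Calls block until the motion is done:
- move_pose(position, orientation): joint-space move of the TCP to a pose.
- movel(position, frame=None, v=0.15, until_force=None): straight line of the TCP; frame=None keeps the orientation; v is the mean speed in m/s. With until_force (N) it stops when the force on the tool has changed by that much, and returns True; else False.
- movej(angles): joint-space move.
- command_gripper(opening): opening from 0.0 (shut) to 1.0 (fully open); the grip force is fixed at half the most; returns when the fingers have stopped.
- wait(seconds).
- inverse_kinematics(position, orientation): joint angles nearest the present ones, or None.
- read_camera(name): name is "scene" or "top" or "wrist"; returns the picture (400x640x3 uint8, red, green, blue); there is no depth.
- camera_info(name): a dict with "intrinsics" (3x3 intrinsics, pixels), "T" (4x4, takes a point from camera to world coordinates); the wrist camera has in their place "tool_from_camera" (4x4, takes a point from camera to tool coordinates, whose origin is the TCP and whose axes are the flange's). Camera axes: x right, y up, looking along -z (the intrinsics and any distortion apply to the point x, -y, -z); pixel columns grow to the right and rows downward; lengths in m; the calibration is good to about 2 mm. The wrist camera is an equidistant fisheye: a pixel r from the principal point sees the ray r / f radians off the axis. A picture is of the moment at which its call begins: read the wrist's pose just before it. camera_info takes no time and is no camera call.
A pose or a line that the arm cannot do raises MotionError and nothing moves.
- job_done(): hands the job in; it is judged then, once.
Readings, each from a call of its own:
- get_time(): time.
- get_joint_pos(): joint angles.
- get_qvel(): joint speeds.
- get_effort(): joint torques, N m.
- get_tcp_pos(): TCP position.
- get_ee_rot(): TCP orientation.
- get_ft_force(): force on the tool from outside, world axes, zero at the start.
- get_ft_torque(): the same for the moment, N m.
- get_grip_width(): opening from 0.0 (shut) to 1.0 (fully open).
- get_finger_force(): force on a finger pad.
Only numpy, scipy, OpenCV 4.12 (cv2) and the standard library are available. Lean on these libraries where they do the work, as an engineer would, in place of code of your own. Each camera call takes 0.05 s, during which the arm holds its last target. There are 200 camera calls.

TASK

Load the centrifuge rotor so that it runs in balance, leaving the two tubes already seated in it where they are. Put the loose adapter sleeve into the hole straight across the rotor from the sleeve that is already in, with the loose small tube upright inside it, and the loose large tube into the hole straight across from the seated large tube. Then set the rotor lid gently and squarely down on the rotor, over the centre stud; do not tip any tube over, and leave the beaker and the wash bottle where they stand.

Things in the scene. Friction and masses are not known exactly. Their poses are not given: they have to be found in the camera images.
- rotor: Fixed bare aluminium rotor on a black stand, 184 mm across, flat deck at z 90 mm. Six like vertical holes on a 55 mm radius at 0, 60 .. 300 degrees from its +x: 39 mm wide (47 at the chamfered mouth), flat floor at z 12 mm. Steel centre stud 12 mm thick rises 50 mm above the deck, tip 6 mm. Origin on the axis at bench level, z up.
- lid: Domed light grey lid, 172 mm across, 0.2 kg, lying rim down on the bench. Flat top at 67 mm; black round knob at the centre, 32 mm across, 74 to 97 mm above the rim. Hollow, 63 mm clear; a socket inside, 18 mm wide (23 at its mouth 35 mm above the rim), takes the rotor's stud. Origin at the centre of the rim plane, z up. Seated, its rim stands on the deck.
- large_seated: large capped tube already standing in one of the rotor's holes: cylinder 34 mm across, 117 mm tall, green screw cap at the top; its top is about 39 mm above the deck. Origin at the centre of its underside, z up.
- sleeve_seated: adapter sleeve (white plastic, same as the loose one) already standing in another hole of the rotor, 120 degrees to one side or the other of the large tube; its top is 26 mm above the deck. Origin at the centre of its underside, z up.
- small_seated: small capped tube (same as the loose one) standing in the seated sleeve; its top is about 59 mm above the deck. Origin at the centre of its underside, z up.
- large_loose: the loose large tube, standing on the bench: like the seated one, 34 mm across, 117 mm tall, 45 g, green screw cap. Origin at the centre of its underside, z up.
- sleeve_loose: the loose adapter sleeve, standing empty on the bench, mouth up: white plastic cylinder 34 mm across, 104 mm tall, 50 g, with one central hole 23 mm across (29 mm at the chamfered mouth), floor 18 mm above the underside. In a rotor hole its top stands 26 mm above the deck. Origin at the centre of its underside, z up.
- small_loose: the loose small tube, standing on the bench: body 17 mm across, 119 mm tall, 25 g, green screw cap 22 mm across over the top 14 mm. In a sleeve its top stands 33 mm above the sleeve's. Origin at the centre of its underside, z up.
- beaker: glass beaker, 73 mm across, 92 mm tall, standing on the bench behind the work; to be left alone. Origin at the centre of its underside.
- wash_bottle: white plastic wash bottle with a blue cap and bent blue spout, 68 x 97 mm, 201 mm tall, standing behind the work; to be left alone. Origin at the centre of its underside.
Not all that is in view belongs to the job. What is shaped like the lid but orange is not meant.

How it is judged:
At the end, for the whole second after the job is handed in: Sleeves, and large tubes, stand in opposite holes (8 mm from hole centres, 5 mm from floors, upright to 0.12 rad), a small tube down in each sleeve (8 mm, 5 mm, 0.15 rad), seated ones where they were; lid's rim on the deck (86 to 93 mm up, level to 0.04 rad) within 8 mm of the axis; all at rest (((x of large_seated in the frame of rotor between 0.047 and 0.063 m and y of large_seated in the frame of rotor between -0.008 and 0.008 m and x of sleeve_seated in the frame of rotor between -0.0355 and -0.0195 m and y of sleeve_seated in the frame of rotor between 0.0396 and 0.0556 m and x of large_loose in the frame of rotor between -0.063 and -0.047 m and y of large_loose in the frame of rotor between -0.008 and 0.008 m and x of sleeve_loose in the frame of rotor between 0.0195 and 0.0355 m and y of sleeve_loose in the frame of rotor between -0.0556 and -0.0396 m) or (x of large_seated in the frame of rotor between -0.0355 and -0.0195 m and y of large_seated in the frame of rotor between 0.0396 and 0.0556 m and x of sleeve_seated in the frame of rotor between 0.047 and 0.063 m and y of sleeve_seated in the frame of rotor between -0.008 and 0.008 m and x of large_loose in the frame of rotor between 0.0195 and 0.0355 m and y of large_loose in the frame of rotor between -0.0556 and -0.0396 m and x of sleeve_loose in the frame of rotor between -0.063 and -0.047 m and y of sleeve_loose in the frame of rotor between -0.008 and 0.008 m)) and z of each of large_seated, sleeve_seated, large_loose, sleeve_loose in the frame of rotor below 0.017 m and angle between each of large_seated, sleeve_seated, large_loose, sleeve_loose's own z axis and vertical below 0.12 rad and horizontal distance between small_seated and sleeve_seated below 0.008 m and z of small_seated in the frame of sleeve_seated below 0.023 m and angle between each of small_seated, small_loose's own z axis and vertical below 0.15 rad and horizontal distance between small_loose and sleeve_loose below 0.008 m and z of small_loose in the frame of sleeve_loose below 0.023 m and horizontal distance between lid and rotor below 0.008 m and z of lid in the frame of rotor between 0.086 and 0.093 m and angle between lid's own z axis and vertical below 0.04 rad and linear speed of each of lid, large_loose, sleeve_loose, small_loose below 0.02 m/s); the robot touches nothing.
It fails at once if the lid is dropped onto the rotor (faster than 0.45 m/s within 25 mm of its seat) (horizontal distance between lid and rotor below 0.05 m and z of lid in the frame of rotor below 0.115 m and linear speed of lid above 0.45 m/s).
It fails at once if a tube already seated in the rotor is taken out or shifted to another place (moved more than 25 mm) (distance of any of large_seated, sleeve_seated, small_seated from where it was at the start of the episode above 0.025 m).
It fails at once if a tube or the loose sleeve is tipped over (more than 0.8 rad from upright) (angle between any of large_loose, small_loose, sleeve_loose, large_seated, small_seated's own z axis and vertical above 0.8 rad).
It fails at once if the beaker or the wash bottle is shifted by more than 25 mm or tipped (distance of any of beaker, wash_bottle from where it was at the start of the episode above 0.025 m or angle between any of wash_bottle, beaker's own z axis and vertical above 0.3 rad).
It also fails if it takes over 112 s, if anything falls off the work surface, if the arm or the gripper's body presses on something with over 40 N, if the wrist force passes 120 N, or if a joint passes its speed limit or range.

## Working session

There is one attempt and no reset: what is moved stays moved. The work goes in short steps, each a Python script; the robot and the scene stay as the last script left them, time stands still between calls to the robot, and variables do not carry over. Pictures are saved under pics/ and viewed, at most 17 in all, crops included, and the job is handed in when it is done.

```bash
ls; mkdir -p pics; python3 - <<'E'
from station import *
import cv2,numpy as np
np.set_printoptions(precision=4,suppress=True)
for n in("scene","top"):
    i=read_camera(n);cv2.imwrite(f"pics/{n}0.png",i[:,:,::-1]);print(n,camera_info(n))
print(camera_info("wrist"),get_ee_rot(),get_time())
E
```

```text
pics
scene {'intrinsics': array([[509.4295,   0.    , 316.3995],
       [  0.    , 509.4295, 202.0582],
       [  0.    ,   0.    ,   1.    ]]), 'T': array([[ 0.6566,  0.3081, -0.6884, -0.5581],
       [-0.7542,  0.2685, -0.5992, -0.9715],
       [ 0.0002,  0.9127,  0.4087,  0.706 ],
       [ 0.    ,  0.    ,  0.    ,  1.    ]])}
top {'intrinsics': array([[461.206 ,   0.    , 329.1498],
       [  0.    , 461.206 , 206.5524],
       [  0.    ,   0.    ,   1.    ]]), 'T': array([[ 0.0248,  0.9933, -0.1125,  0.3688],
       [-0.9997,  0.024 , -0.0082, -0.0061],
       [-0.0054,  0.1127,  0.9936,  1.5458],
       [ 0.    ,  0.    ,  0.    ,  1.    ]])}
{'intrinsics': array([[309.7069,   0.    , 314.6328],
       [  0.    , 309.7069, 203.7189],
       [  0.    ,   0.    ,   1.    ]]), 'tool_from_camera': array([[ 0.0003,  0.9556,  0.2946,  0.0821],
       [ 1.    , -0.0002, -0.0003,  0.0005],
       [-0.0002,  0.2946, -0.9556, -0.1611],
       [ 0.    ,  0.    ,  0.    ,  1.    ]])} [-0.0001  0.1369  0.9906 -0.0007] 0.1
```

View pics/scene0.png

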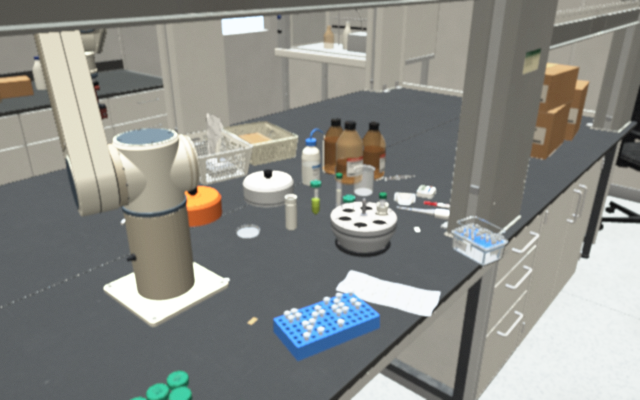

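View pics/top0.png

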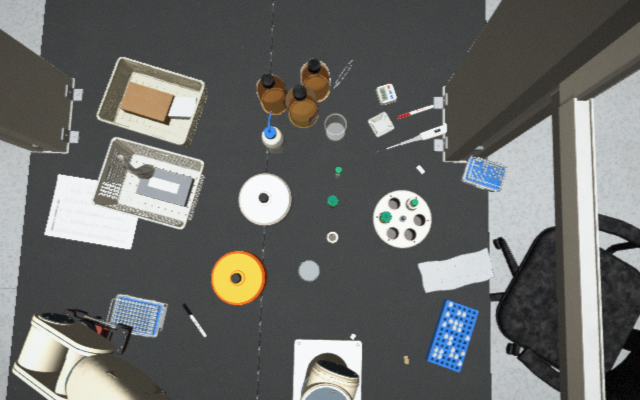

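```bash
cat > h.py <<'E'
from station import *
import cv2,numpy as np
from scipy.spatial.transform import Rotation as R
np.set_printoptions(precision=4,suppress=True)
def ray(n,uv,pose=None):
    c=camera_info(n);K=c["intrinsics"];a=(uv[0]-K[0,2])/K[0,0];b=(uv[1]-K[1,2])/K[1,1]
    if n=="wrist":
        r=np.hypot(a,b);s=np.sin(r)/r if r>1e-9 else 1
        d=np.array([a*s,-b*s,-np.cos(r)]);T=pose@c["tool_from_camera"]
    else: d=np.array([a,-b,-1.]);T=c["T"]
    return T[:3,3],T[:3,:3]@d
def pix(n,uv,z,pose=None):
    o,d=ray(n,uv,pose);return o+d*(z-o[2])/d[2]
def proj(n,p,pose=None):
    c=camera_info(n);K=c["intrinsics"];T=c["T"] if n!="wrist" else pose@c["tool_from_camera"]
    q=np.linalg.inv(T)@np.append(p,1);x,y,z=q[0],-q[1],-q[2]
    if n=="wrist":
        h=np.hypot(x,y);t=np.arctan2(h,z);return K[:2,2]+K[0,0]*t*np.array([x,y])/h
    return K[:2,2]+K[0,0]*np.array([x,y])/z
def pose():
    w,x,y,z=get_ee_rot();T=np.eye(4);T[:3,:3]=R.from_quat([x,y,z,w]).as_matrix();T[:3,3]=get_tcp_pos();return T
def down(yaw):  # tool x axis at angle yaw in world, z down
    q=(R.from_euler('z',yaw)*R.from_euler('x',np.pi)).as_quat();return [q[3],q[0],q[1],q[2]]
E
python3 - <<'E'
from h import *
i=cv2.imread("pics/top0.png")[150:260,225:450]
cv2.imwrite("pics/crop.png",cv2.resize(i,None,fx=3.5,fy=3.5,interpolation=cv2.INTER_CUBIC))
for k,uv,z in[("lid knob",(263.5,198),.097),("small",(338,170),.119),("large",(333,201),.117),("sleeve",(332.5,237.5),.104),("rotor",(403,219),.09),("seatL",(386,217),.129),("seatS",(413,203),.149),("beaker",(335,127),.05),("bottle",(271,135),.15)]:
    print(k,pix("top",uv,z))
T=pose();print(T)
E
```

```text
lid knob [0.5552 0.2146 0.097 ]
small [ 0.6466 -0.0193  0.119 ]
large [ 0.5484 -0.0059  0.117 ]
sleeve [ 0.4351 -0.0071  0.104 ]
rotor [ 0.4997 -0.2287  0.09  ]
seatL [ 0.5011 -0.1704  0.129 ]
seatS [ 0.5441 -0.2498  0.149 ]
beaker [ 0.8051 -0.0066  0.05  ]
bottle [0.7459 0.1913 0.15  ]
[[-0.9625  0.2713 -0.0004  0.1694]
 [ 0.2713  0.9625 -0.0013  0.6011]
 [ 0.     -0.0013 -1.      0.222 ]
 [ 0.      0.      0.      1.    ]]
```

View pics/crop.png

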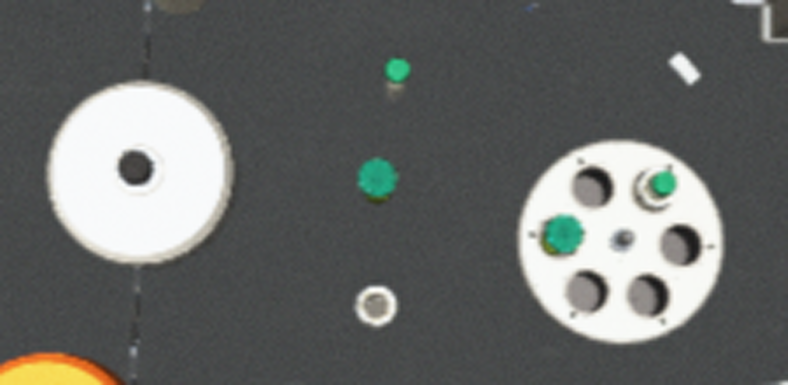

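```bash
python3 - <<'E'
from h import *
import json
ims=[];P=[]
for k,p in[("lid",(.555,.215,.26)),("tubes",(.54,-.01,.27)),("rotor",(.50,-.228,.28))]:
    move_pose(p,down(np.pi)); wait(.2); P.append(pose().tolist()); i=read_camera("wrist"); cv2.imwrite(f"pics/w_{k}.png",i[:,:,::-1]); print(k,get_joint_pos(),get_time())
    T=np.array(P[-1]);c=proj("wrist",[p[0],p[1],.09],T);print(c)
json.dump(P,open("P.json","w"))
E
python3 -c "
import cv2,numpy as np
a=[cv2.imread(f'pics/w_{k}.png') for k in('lid','tubes','rotor')]
cv2.imwrite('pics/w_t.png',cv2.resize(a[1][:, 160:480],None,fx=1.5,fy=1.5,interpolation=2))
cv2.imwrite('pics/w_r.png',cv2.resize(np.hstack([a[2][100:300,200:440],]),None,fx=3,fy=3,interpolation=2))"
```

```text
lid [ 0.3506  0.3394  1.6644  0.      1.1379 -1.2211] 2.325
[313.2545 186.4035]
tubes [-0.0385  0.2444  1.7728  0.0001  1.1245 -1.6111] 3.475
[312.7366 183.8688]
rotor [-0.4473  0.2482  1.7431  0.0001  1.1505 -2.02  ] 4.6167
[312.7166 181.6528]
```

View pics/w_t.png

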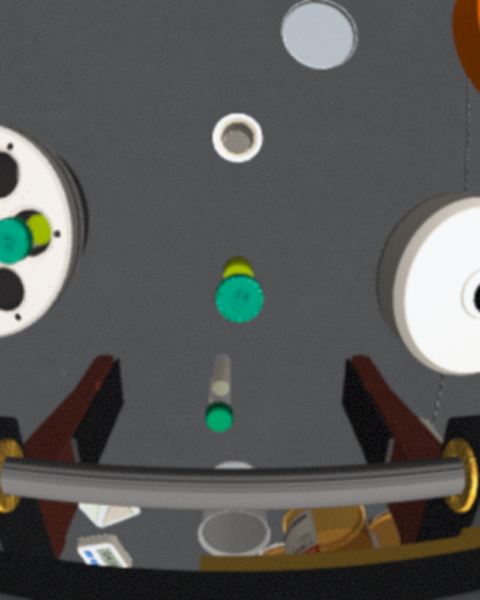

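View pics/w_r.png

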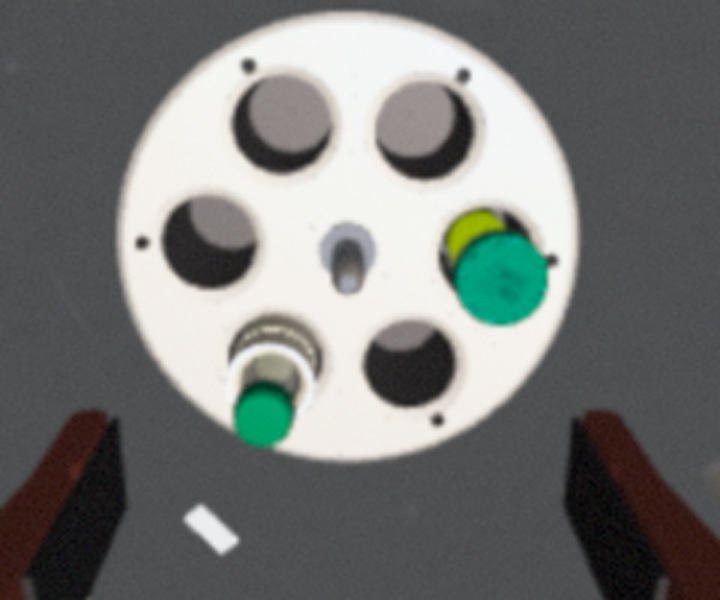

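View pics/w_lid.png

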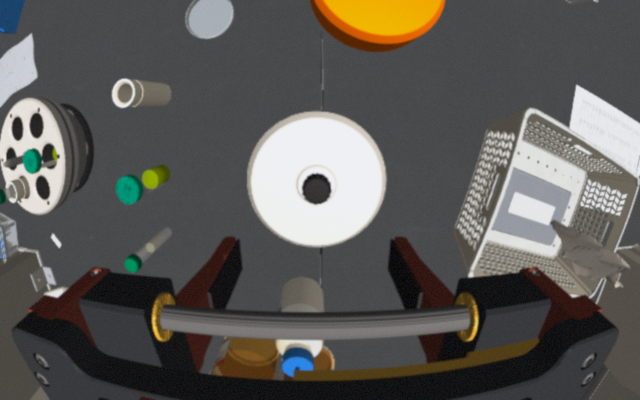

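```bash
cat > plan.py <<'E'
from h import *
import json
P=[np.array(p) for p in json.load(open("P.json"))]
lid=pix("wrist",(317,187),.097,P[0])[:2]
sl=pix("wrist",(318.5,91.5),.104,P[1])[:2]
lg=pix("wrist",(319.5,198.7),.117,P[1])[:2]
sm=pix("wrist",(306,278),.119,P[1])[:2]
px=[(210,241),(283,123),(425,131),(410,363)]
H=np.array([pix("wrist",(200+u/3,100+v/3),.087,P[2])[:2] for u,v in px])
k=np.array([0,1,3,5])   # steps of 60deg, sense found by fit; left, upleft, upright, lowright
from scipy.optimize import least_squares
def mod(p,k): a=p[2]+k*np.pi/3; return p[:2]+.055*np.c_[np.cos(a),np.sin(a)]
k=np.array([0,1,2,4])
s=least_squares(lambda p:(mod(p,k)-H).ravel(),[.5,-.228,-np.pi/2])
rot=s.x[:2]; res=s.fun
hl=mod(s.x,np.array([0]))[0]; hs=mod(s.x,np.array([2]))[0]
E
python3 - <<'E'
from plan import *
print("lid",lid,"sl",sl,"lg",lg,"sm",sm,"rot",s.x,"res",res*1e3,"hl",hl,"hs",hs)
print(pix("top",(225+620/3.5,150+241.5/3.5),.09))
E
```

```text
lid [0.5539 0.2191] sl [ 0.4376 -0.0041] lg [ 0.5496 -0.0027] sm [ 0.645  -0.0177] rot [ 0.5015 -0.2239 -3.7054] res [-43.9944  83.9059  -0.026   -0.3874  43.5796 -83.9382   0.4409   0.4197] hl [ 0.455  -0.1945] hs [ 0.4993 -0.2789]
[ 0.4996 -0.226   0.09  ]
```

```bash
sed -i 's/k=np.array(\[0,1,2,4\])/k=-np.array([0,1,2,4])/; s/np.array(\[2\]))\[0\]/np.array([-2]))[0]/' plan.py
cat >> plan.py <<'E'
q=down(np.pi)
def pick(p,z,op=1.0,zup=.26):
    command_gripper(op); move_pose([*p,zup],q); movel([*p,z],v=.2); command_gripper(0)
    print("grip",get_grip_width()*88,get_finger_force()); movel([*p,zup],v=.2)
E
python3 - <<'E'
from plan import *
print("rot",s.x,"res",res*1e3,"hl",hl,"hs",hs)
if abs(res).max()>.004: raise SystemExit
off=np.array([-.0005,-.001])
pick(sl+off,.083)
a=hs+off
move_pose([*a,.26],q); movel([*a,.20],v=.2)   # sleeve bottom 117
T=pose(); cv2.imwrite("pics/s1.png",read_camera("wrist")[:,:,::-1]); cv2.imwrite("pics/s1s.png",cv2.resize(read_camera("scene")[150:270,280:440,::-1],None,fx=4,fy=4,interpolation=2))
print(get_grip_width()*88,get_time(),get_ft_force())
E
```

```text
rot [ 0.5015 -0.2239 -1.615 ] res [ 0.0842 -0.4835 -0.1023 -0.2413 -0.5499  0.5486  0.5681  0.1762] hl [ 0.4991 -0.2789] hs [ 0.4552 -0.1944]
grip 33.595585420223905 29.99748014844954
33.35521558432307 10.0417 [ 0.2497 -0.5891 -0.1869]
```

View pics/s1.png

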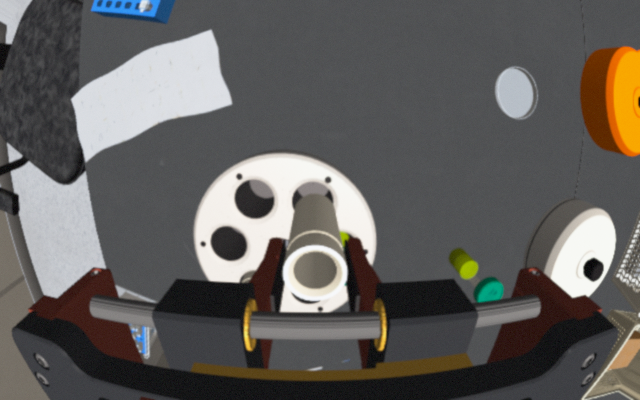

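View pics/s1s.png

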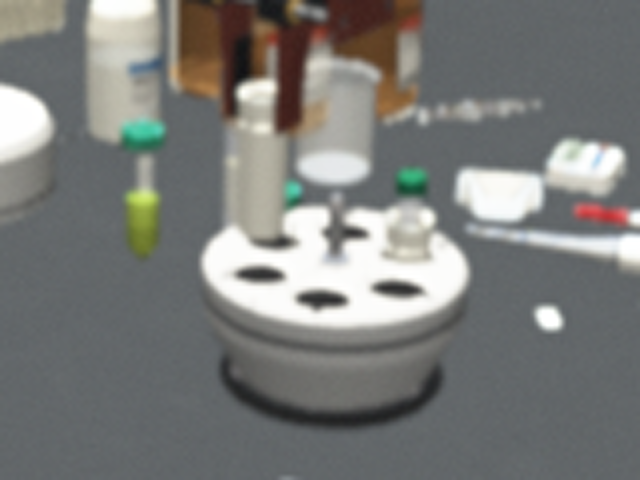

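The sleeve is held upright (top at (316,270)), over the hole across from the seated sleeve. Now I'll lower it with a force guard, then do the same for the large tube.

```bash
python3 - <<'E'
from plan import *
T=pose();print("tool centre px",proj("wrist",T[:3,3]+[0,0,.021],T), "held sleeve vs tool",pix("wrist",(316.5,270),T[2,3]+.021,T)-T[:3,3])
p=get_tcp_pos()
hit=movel([p[0],p[1],.0965],v=.06,until_force=8); print(hit,get_tcp_pos(),get_ft_force(),get_time())
cv2.imwrite("pics/s2.png",read_camera("wrist")[:,:,::-1])
if get_tcp_pos()[2]<.102:
    command_gripper(.55); movel([p[0],p[1],.26],v=.25)
    pick(lg+np.array([-.0005,-.001]),.117-.026)
    a=hl+np.array([-.0005,-.001])
    move_pose([*a,.27],q); movel([*a,.215],v=.2)
    i=read_camera("wrist"); cv2.imwrite("pics/l1.png",i[:,:,::-1]); print(get_grip_width()*88,get_time())
E
```

```text
tool centre px [312.9422 274.9005] held sleeve vs tool [-0.003   0.0018  0.021 ]
False [ 0.4559 -0.1952  0.0968] [-0.1339  0.1737 -0.6968] 11.9167
grip 33.8928650242594 29.999311566352844
34.18571306859605 19.2833
```

View pics/l1.png

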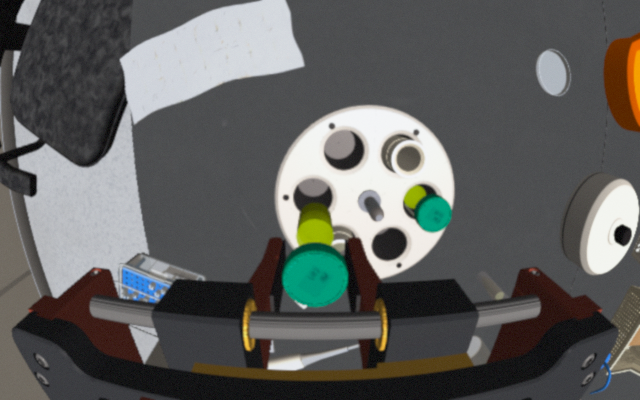

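```bash
python3 - <<'E'
from plan import *
T=pose();ss=pix("wrist",(406.5,155.5),.116,T);print("sleeve now",ss,"hs",hs)
p=get_tcp_pos();a=[p[0],p[1]-.0008]
hit=movel([*a,.1045],v=.06,until_force=8); print(hit,get_tcp_pos(),get_ft_force(),get_time())
if get_tcp_pos()[2]<.112:
    command_gripper(.55); movel([*a,.26],v=.25)
    pick(sm+np.array([-.0005,-.0018]),.094,.7)
    a=hs+np.array([-.0005,-.0018])
    move_pose([*a,.29],q); movel([*a,.235],v=.2)
    i=read_camera("wrist"); cv2.imwrite("pics/m1.png",i[:,:,::-1]); print(get_grip_width()*88,get_time(),get_tcp_pos())
    cv2.imwrite("pics/m1s.png",cv2.resize(read_camera("scene")[150:270,280:440,::-1],None,fx=4,fy=4,interpolation=2))
E
```

```text
sleeve now [ 0.454  -0.1985  0.116 ] hs [ 0.4552 -0.1944]
False [ 0.4997 -0.2803  0.1048] [ 0.0103  1.5066 -0.6248] 21.275
grip 21.40032943153797 30.000344216823578
21.281932527824146 28.2583 [ 0.4558 -0.196   0.2356]
```

View pics/m1.png

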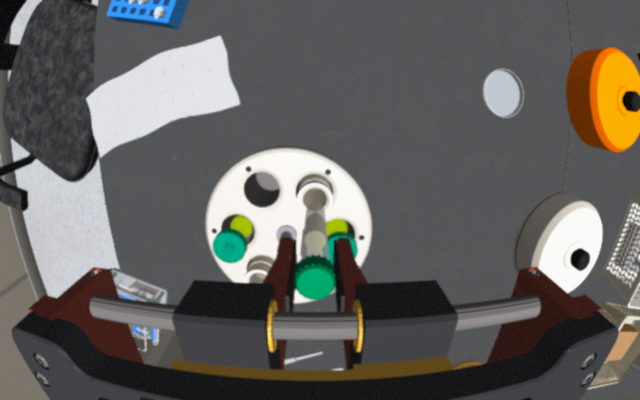

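View pics/m1s.png

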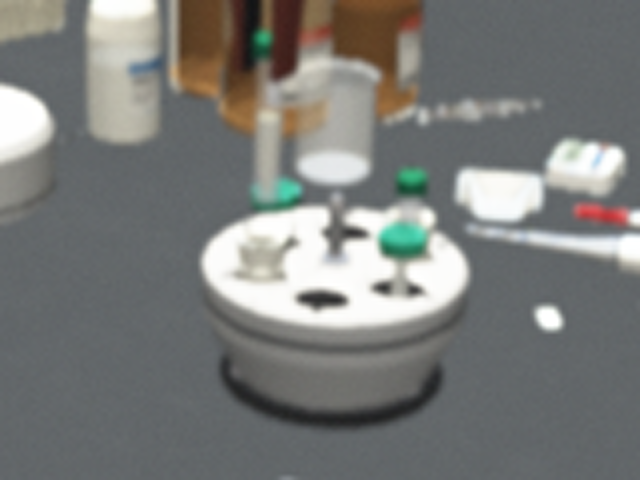

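The large tube is in. The small tube hangs plumb, cap at (316,275), above the sleeve mouth at (316,188). I'll correct by the difference between the two and insert.

```bash
python3 - <<'E'
from plan import *
T=pose();ss=pix("wrist",(316,188),.116,T);c=pix("wrist",(316,271),T[2,3]+.025,T);d=np.clip((ss-c)[:2],-.004,.004);print(ss,c,ss-c)
p=get_tcp_pos();a=[p[0]+.5*d[0],p[1]+.5*d[1]]
hit=movel([*a,.1255],v=.06,until_force=5); print(hit,get_tcp_pos(),get_ft_force(),get_time())
if get_tcp_pos()[2]<.135:
    command_gripper(.45); movel([*a,.26],v=.25)
    b=lid+np.array([-.0005,-.0018])
    move_pose([b[0],b[1]-.03,.26],q)
    cv2.imwrite("pics/m2.png",cv2.resize(read_camera("scene")[150:270,280:440,::-1],None,fx=4,fy=4,interpolation=2))
    pick(b,.070,.8); print(get_grip_width()*88,get_time())
    cv2.imwrite("pics/k1.png",read_camera("wrist")[:,:,::-1])
E
```

```text
[ 0.4456 -0.1942  0.116 ] [ 0.4513 -0.1947  0.2611] [-0.0058  0.0005 -0.1451]
False [ 0.4541 -0.1961  0.1258] [ 0.1964 -0.1299 -0.9372] 30.2833
grip 31.82268491804105 30.000281631946564
31.64588870115442 36.8
```

View pics/m2.png

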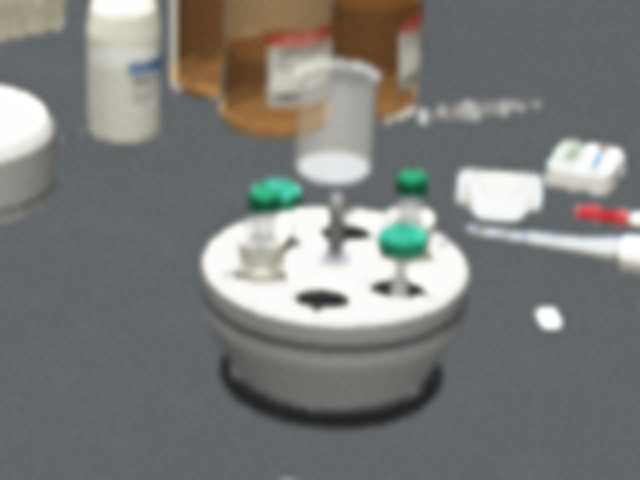

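View pics/k1.png

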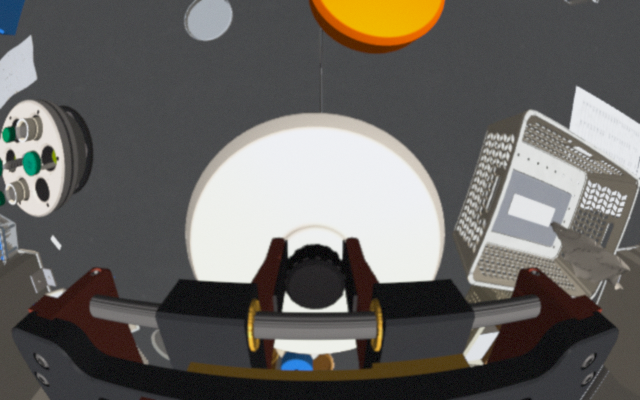

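All loose items are seated and the lid is held level, knob at (316,277). Next is the lid on the rotor.

```bash
python3 - <<'E'
from plan import *
r=rot+np.array([-.0005,-.0018])
p=get_tcp_pos(); movel([p[0],p[1],.275],v=.15); movel([*r,.275],v=.2); wait(.3)
print(movel([*r,.168],v=.06,until_force=10),get_tcp_pos(),get_ft_force(),get_time())
print(movel([*r,.1595],v=.02,until_force=6),get_tcp_pos(),get_ft_force(),get_time(),get_grip_width()*88)
cv2.imwrite("pics/f1.png",np.vstack([cv2.resize(read_camera("scene")[130:270,280:460,::-1],None,fx=3,fy=3,interpolation=2)]))
E
```

```text
False [ 0.5012 -0.2258  0.1683] [ 0.0005 -0.0719 -2.6816] 41.7083
True [ 0.5005 -0.2258  0.1599] [0.4584 0.1689 2.5157] 42.1333 31.535444458641095
```

View pics/f1.png

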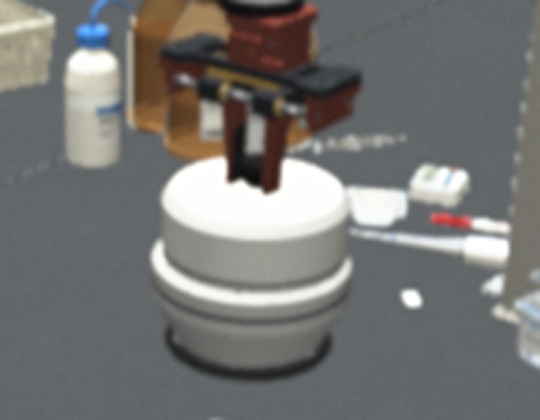

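The lid sits squarely on the deck: contact came at TCP z 0.160, as expected. I'll release it, retreat and check.

```bash
python3 - <<'E'
from plan import *
p=get_tcp_pos(); command_gripper(.7); movel([p[0],p[1],.28],v=.2); wait(.5)
T=pose();i=read_camera("wrist"); cv2.imwrite("pics/f2.png",i[100:300,180:460,::-1].repeat(2,0).repeat(2,1))
print(T[:3,3],get_time(),"expected rim/knob px",proj("wrist",[*rot,.187],T),proj("wrist",[*rot,.09],T))
E
```

```text
[ 0.5005 -0.2257  0.2797] 44.1417 expected rim/knob px [315.6027 209.2253] [315.272  183.5007]
```

View pics/f2.png

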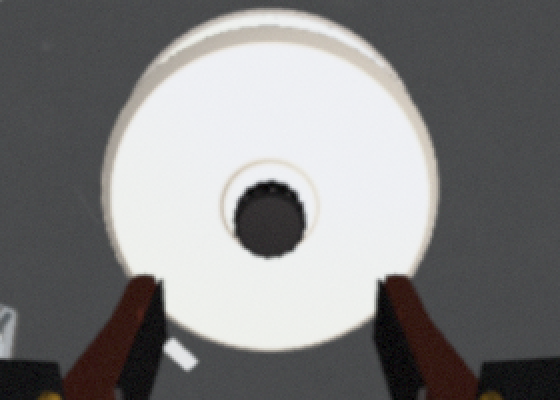

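The knob is at (315,211) against an expected (316,209), so the lid is centred and level. Handing in.

```bash
python3 -c "
from station import *
print(job_done())"
```

```text
the job is handed in; nothing more can be done
None
```

The rotor is loaded in balance: sleeve with its small tube and the large tube are each opposite their seated partners, and the lid sits centred on the deck; handed in at about 44 s of the 112 s limit, no verdict returned.

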